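Slide the hold-down bracket between the terminal posts and switch on the test

ROBOT

A 6-joint arm with a two-finger parallel gripper is mounted at the origin on the work surface. World frame = base frame: x ahead of the robot, y to its left, z up, the work surface at z = 0. Lengths are in m, angles in rad, forces in N, time in s.
With the tool pointing down it reaches from about 0.35 to 0.775 m from the base axis. Payload 7.3 kg.
Tool frame: the origin (TCP) lies on the centre line of the jaws, within the pads' length; the fingertips stand 17 mm ahead of it and the grasp point (between the pads) lies 2 mm behind it (robot.tip_extent is the distance from the TCP to the fingertips, in m); z points along the fingers, y is the line along which they close (so a half turn about z gives the same grasp; the last joint's range is limited). The gripper opens to 92 mm and grips with 3 to 60 N. Pads are 19 mm wide; open, the fingers measure 130 mm over their backs; the gripper's body (75 mm by 190 mm) begins 47 mm behind the grasp point.
Start: joints at [1.071, 0.342, 1.524, -0, 1.275, -0.146], TCP at [0.182, 0.493, 0.244] pointing down, gripper open.
Joint ranges: [-2.53, 2.53], [-0.77, 2.02], [0.04, 2.7], [-1, 4.14], [0.28, 2.66], [-3.11, 3.11]. Speed limits (rad/s): [2.57, 2.57, 3.14, 3.14, 3.14, 3.14].

INTERFACE

Orientations are given as [roll, pitch, yaw] about the fixed x, y, z axes, in that order (R = Rz(yaw) Ry(pitch) Rx(roll)).
In Python, from cell import robot gives the robot as it stands.
- The arm moves only by the tool step_arm, never from a script. Its argument "motion" is a list of rows, each a list of 2 entries, a list of its own where there are three numbers: the shift along the tool's x, y, z in units of 60 mm (1.0 is 60 mm), then the turn about the tool's z in rad. In form: [[[x, y, z], spin], ...]. A call has 1 to 10 rows; each row is the pose to reach, as a shift and turn from the pose commanded when the call began, along the tool's axes at that moment; what a row does not reach only later rows make up. A row lasts 1/8 s, in which the tool goes at most 62.5 mm and 10.7 degrees, less where a joint would pass 70% of its speed; a pose out of reach is approached as far as the arm can. A call with a gripper value outside its range is refused whole. "hand" is the closure in counts, from 0 (fully open) to 255 (shut), set as the call begins (left out, the last holds). The fingers move at their own pace and stop on an object; "squeeze" is the grip in N (left out, the last holds). Time passes only in rows, so rows that repeat a pose let the fingers close. It gives the time, the measured TCP pose, the force, the opening and the grip force at its end, in the units of the state.
- robot.observe(): the state, without advancing time (a new reading comes with each control period).
- robot.read_camera(name): name is "scene" or "top"; returns a dict with "pixels" (480x640x3 uint8, red, green, blue), "intrinsics" (3x3 intrinsics, pixels), "k1" (the pictures are not rectified: a ray, as slopes to the right and down, at radius r is drawn at 1 + k1 r^2 times it, then the intrinsics apply), "xyz" and "rotation" of the camera in the world. Camera axes: x right, y up, looking along -z (the intrinsics and any distortion apply to the point x, -y, -z); pixel columns grow to the right and rows downward; lengths in m; the calibration is good to about 2 mm. A picture is of the moment at which its call begins. There is no depth.
- robot.hand_in(): hands the job in; it is judged then, once.
The state is a dict: "time": time; "qpos": joint angles; "qvel": joint speeds; "joint_efforts": joint torques, N m; "tool_pos": TCP position; "tool_rot": TCP orientation; "contact_force": force on the tool from outside, world axes, zero at the start; "torque": the same for the moment, N m; "opening": finger opening in m; "grip_force": force on a finger pad.
Only numpy, scipy, OpenCV 4.12 (cv2) and the standard library are available. Lean on these libraries where they do the work, as an engineer would, in place of code of your own. Each camera call takes 0.05 s, during which the arm holds its last target. There are 200 camera calls.

TASK

Push the steel hold-down bracket along the bench top, lengthwise through the narrow gap between the two fixed brass posts, until it lies square against the stop bar behind them. Then push the toggle on the test box all the way over to its other side to start the test. Only push with the fingers: do not grip or lift the bracket, and leave the two nuts, the rubber cover and the probe where they are.

Things in the scene. Friction and masses are not known exactly. Their poses are not given: they have to be found in the camera images.
- bracket: Loose bracket of bare steel lying flat on the bench, about 0.3 kg: a plain block shape 90 mm long (its x), 60 mm wide (its y), 22 mm high, with a small flat rib 3 mm higher in the middle of its top and two dark bolt slots. Origin: centre of its underside, on the bench. It starts on the entry side of the gap, roughly pointing at it, up to 35 mm to one side and turned by up to 0.3 rad.
- jig: Fixed terminal jig on a thin dark sheet flush with the bench. Origin: on the bench, midway between its two upright brass posts. x is the way the bracket must be pushed, y the line through the posts, z up. The posts are round, 20 mm across, 32 mm high with their 8 mm studs, centred at y = +43 and -43 mm: the free gap is 66 mm.
- stop_face (a point): Middle of the stop bar's face towards the posts, at x = +104 mm of the jig, 11 mm above the bench. The bar is fixed, aluminium, 20 mm thick, 110 mm long in jig y, 22 mm high. With the bracket home its centre is at jig x = +59 mm, y = 0, its tail end at x = +14 mm, just past the posts.
- testbox: Fixed grey test box, 110 mm (x) by 90 mm (y), 55 mm high, origin at the centre of its underside on the bench. The toggle stands in the middle of its top; it leans to the box's -x side at the start and must be pushed to lean to the box's +x side.
- toggle_tip (a point): Centre of the 15 mm ball at the end of the chrome toggle, which is a 9 mm rod. The tip lies 48 mm from the pivot; the pivot is on the box's centre line, 60 mm above the bench; the pivot's axis is the box's y axis.
- toggle (a joint): Angle of the toggle in rad: 0 leaning 0.5 rad to the box's -x side (off), 1.0 leaning 0.5 rad to its +x side (on). Light friction, about 1 N at the tip; it stays where it is left.
- nut_a: Loose brass nut, 24 mm across, 13 mm high, origin at the centre of its underside. Leave alone.
- nut_b: Another loose brass nut of the same size, origin at the centre of its underside. Leave alone.
- cover: Loose grey rubber post cover, round, 34 mm across, 34 mm high, origin at the centre of its underside. Leave alone.
- probe: Loose green plastic tester probe lying along its x, about 135 mm long, 22 mm wide, 18 mm high, origin on the bench under its body. Leave alone.
There are look-alikes about, which are no part of the job. Of the things that look like the bracket, take the one that is farthest to the robot's right at the start. Several things have the shape of the testbox; the one meant has the colours described above.

How it is judged:
By the outcome, as a careful person would: the job done as asked, in the order asked, and still so for the second after the job is handed in, with the robot touching nothing.
It also fails if it takes over 72 s, if anything falls off the work surface, if the arm or the gripper's body presses on something with over 40 N, if the wrist force passes 120 N, or if a joint passes its speed limit or range.

## Working session

There is one attempt and no reset: what is moved stays moved. The work goes in short steps, Python scripts to look and compute and a tool call to move; the robot and the scene stay as the last step left them, time stands still between calls to the robot, and variables do not carry over. Pictures are saved under pics/ and viewed, at most 10 in all, crops included, and the job is handed in when it is done.

Besides the shell and the picture viewer there is one more tool, called after ">>>" as a command line: name --argument value ..., lists and objects as JSON in quotes. step_arm: Moves the arm, as the interface text tells. Its arguments: {"type":"object","properties":{"motion":{"type":"array"},"hand":{"type":"number"},"squeeze":{"type":"number"}},"required":["motion"]}

```bash
mkdir -p pics; ls
cat > h.py <<'E'
import numpy as np,cv2
from cell import robot
def snap(n,f=None):
    c=robot.read_camera(n)
    if f: cv2.imwrite('pics/'+f,cv2.cvtColor(c['pixels'],cv2.COLOR_RGB2BGR))
    return c
def ray(c,u,v):
    K=np.array(c['intrinsics']);p=np.array([(u-K[0,2])/K[0,0],(v-K[1,2])/K[1,1]])
    s=p.copy()
    for _ in range(20): s=p/(1+c['k1']*(s@s))
    return np.array(c['xyz']),np.array(c['rotation'])@np.array([s[0],-s[1],-1.])
def onz(c,u,v,z):
    o,d=ray(c,u,v);return o+d*(z-o[2])/d[2]
def proj(c,P):
    q=np.array(c['rotation']).T@(np.array(P)-c['xyz']);s=np.array([q[0],-q[1]])/-q[2]
    s=s*(1+c['k1']*(s@s));K=np.array(c['intrinsics']);return s*[K[0,0],K[1,1]]+K[:2,2]
E
python3 - <<'E'
from h import *
for n in('top','scene'):
    c=snap(n,n+'0.png');print(n,c['xyz'],np.array(c['rotation']).round(3).tolist(),c['k1'],np.array(c['intrinsics']).tolist())
print(robot.observe())
E
```

```text
pics
top [0.40867699 0.02972437 1.34401467] [0.13, 0.004, -1.551] -0.11880523923005781 [[453.26061668432436, 0.0, 315.59992673275246], [0.0, 453.26061668432436, 231.63705749727134], [0.0, 0.0, 1.0]]
scene [ 1.11079755 -0.48637524  1.01557852] [0.696, 0.017, 0.801] 0.047859364118744724 [[568.2354662662622, 0.0, 315.03888434098855], [0.0, 568.2354662662622, 237.02610629369835], [0.0, 0.0, 1.0]]
{'time': 0.1, 'qpos': array([ 1.07097270e+00,  3.42626671e-01,  1.52487320e+00, -3.51017338e-06,
        1.27540828e+00, -1.45972114e-01]), 'qvel': array([ 5.67411038e-06, -2.03224049e-03, -1.51496211e-03, -1.49172551e-03,
       -1.32367185e-03, -1.00622719e-05]), 'joint_efforts': array([ 2.99194871e-03, -4.32006919e+01, -2.44694352e+01,  7.21384515e-02,
        5.25687612e-02, -6.08989467e-05]), 'tool_pos': array([0.18173005, 0.49220086, 0.24314499]), 'tool_rot': array([-3.14029066e+00, -1.88023155e-04,  2.78774204e+00]), 'contact_force': array([0.91262872, 0.4471953 , 0.19763313]), 'torque': array([-0.03238154, -0.02645012, -0.00863079]), 'grip_force': 0.0, 'opening': 0.0915581431289303}
```

View pics/top0.png

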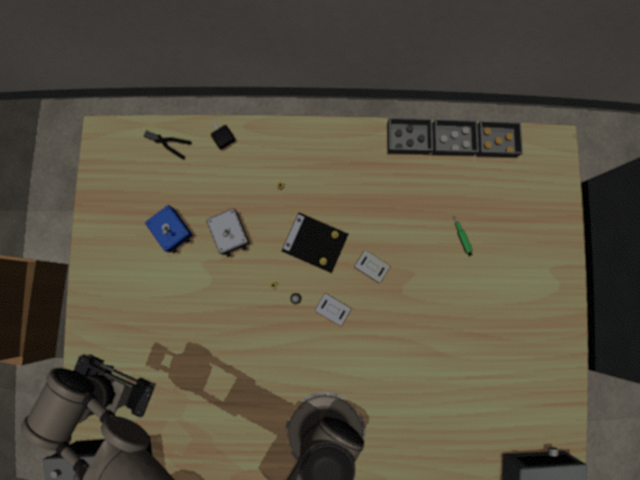

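View pics/scene0.png

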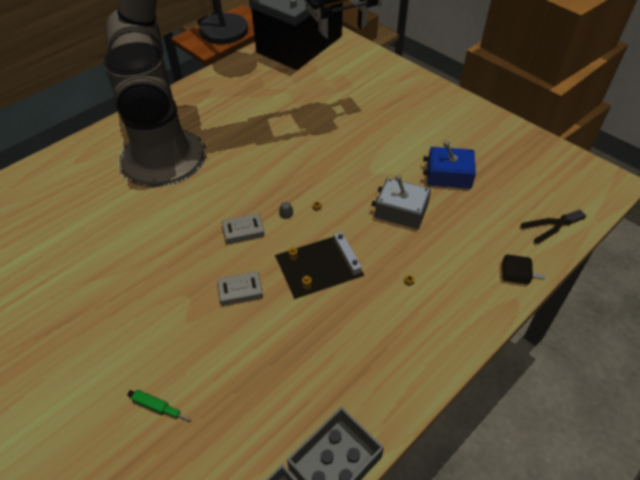

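The top view shows bracket-like blocks at (372,266) and (333,309). I take (372,266), the farther right, on the gap's entry side. The box-shaped things are grey (228,231) and blue (168,228), and I take the grey one. The posts are at about (335,235) and (323,261), and the stop bar is at (294,232). Next is a close crop and the measurements.

```bash
sed -i 's/^from cell/from scipy.spatial.transform import Rotation as Ro\nfrom cell/; s/    if f:/    c["rotation"]=Ro.from_euler("xyz",c["rotation"]).as_matrix()\n    if f:/' h.py
cat > m.py <<'E'
from h import *
def blobs(c,mask,amin=8):
    n,l,s,ce=cv2.connectedComponentsWithStats(mask.astype(np.uint8));return [(i,s[i],ce[i],l) for i in range(1,n) if s[i,4]>=amin]
def show(name,box,k,f):
    c=snap(name);x0,y0,x1,y1=box
    im=cv2.cvtColor(c['pixels'],cv2.COLOR_RGB2BGR)[y0:y1,x0:x1];cv2.imwrite('pics/'+f,cv2.resize(im,None,fx=k,fy=k,interpolation=cv2.INTER_CUBIC));return c
E
python3 - <<'E'
from m import *
c=show('top',(190,180,400,335),3.8,'crop1.png')
d=snap('scene')
for n,c in(('top',c),('scene',d)):
    hsv=cv2.cvtColor(c['pixels'],cv2.COLOR_RGB2HSV);H,S,V=[hsv[...,i].astype(int) for i in range(3)]
    print(n,'brass')
    for i,s,ce,l in blobs(c,(H>15)&(H<32)&(S>170)&(V>60),6): 
        if s[4]<300: print(s,ce.round(1),onz(c,*ce,.02).round(3))
    print('grey')
    for i,s,ce,l in blobs(c,(S<50)&(V>70),60):
        r=cv2.minAreaRect(np.argwhere(l==i)[:,::-1].astype(np.float32)); 
        if s[4]<4000: print(s,ce.round(1),[np.round(x,1) for x in r],onz(c,*ce,.022).round(3))
E
```

```text
top brass
grey
[390 125  38  25 607] [408. 137.] [array([408.6, 136.9]), array([37.8, 23.5]), np.float64(2.1)] [ 0.878 -0.239  0.022]
[436 126  35  25 740] [453.1 138.2] [array([453. , 138.3]), array([34.7, 23.5]), np.float64(1.8)] [ 0.879 -0.378  0.022]
[482 129  32  23 405] [497.2 140.3] [array([497.5, 140. ]), array([22., 31.]), np.float64(90.0)] [ 0.877 -0.518  0.022]
[ 207  209   40   45 1096] [226.1 230.5] [array([226.2, 230.6]), array([37. , 30.5]), np.float64(68.2)] [0.579 0.303 0.022]
[283 214  21  37 281] [293.  232.1] [array([293., 232.]), array([ 7.6, 37.8]), np.float64(24.0)] [0.578 0.104 0.022]
[355 250  35  33 597] [371.7 266. ] [array([371.9, 265.9]), array([31. , 20.6]), np.float64(32.0)] [ 0.483 -0.128  0.022]
[315 293  36  33 626] [332.5 309.1] [array([332.6, 309.1]), array([31.4, 21. ]), np.float64(30.3)] [ 0.357 -0.016  0.022]
[107 381  17  30 183] [116.2 394.2] [array([114.4, 395.8]), array([10.8, 28.5]), np.float64(18.4)] [0.089 0.613 0.022]
[302 392  44  16 413] [321.9 398.9] [array([323.6, 399.3]), array([15. , 42.9]), np.float64(81.9)] [0.1   0.01  0.022]
[ 
[... 996 characters left out ...]
 226.4] [array([242.4, 226.2]), array([18.5, 37.7]), np.float64(78.3)] [ 0.36  -0.018  0.022]
[334 232  27  39 345] [347.2 251.1] [array([347.2, 250.9]), array([42.3,  9. ]), np.float64(60.9)] [0.582 0.102 0.022]
[219 273  42  28 826] [239.2 286.5] [array([239. , 286.4]), array([22. , 41.2]), np.float64(79.5)] [ 0.487 -0.13   0.022]
[512 319  20  24  94] [520.6 333.1] [array([522.6, 330.9]), array([ 4.9, 29.1]), np.float64(41.2)] [0.965 0.195 0.022]
[ 288  408   95   72 2153] [333.5 455.5] [array([335. , 454.5]), array([60.1, 77.1]), np.float64(45.0)] [ 0.875 -0.238  0.022]
[267 465  30  15  76] [283.4 472.6] [array([281.5, 472. ]), array([29., 14.]), np.float64(-0.0)] [ 0.836 -0.318  0.022]
```

View pics/crop1.png

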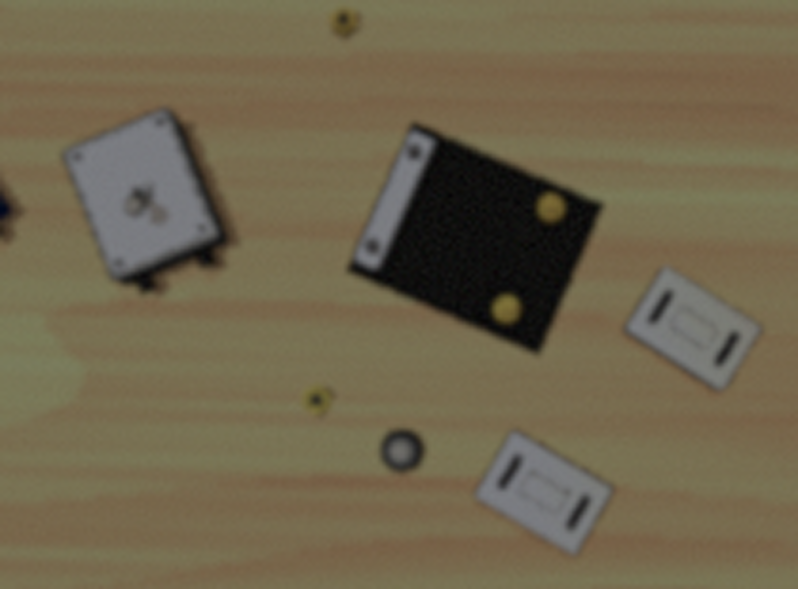

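```bash
cat >> m.py <<'E'
def rect(c,px,z):
    W=np.array([onz(c,u,v,z)[:2]*1000 for u,v in px],np.float32);return cv2.minAreaRect(W),W
def grey(c,near,z,vmin=70):
    hsv=cv2.cvtColor(c['pixels'],cv2.COLOR_RGB2HSV);M=((hsv[...,1]<55)&(hsv[...,2]>vmin)).astype(np.uint8)
    n,l,s,ce=cv2.connectedComponentsWithStats(M);
    i=1+np.argmin(np.linalg.norm(ce[1:]-near,axis=1)+1e3*(s[1:,4]<60))
    k,_=cv2.findContours((l==i).astype(np.uint8),cv2.RETR_EXTERNAL,cv2.CHAIN_APPROX_NONE)
    F=np.zeros_like(M);cv2.drawContours(F,k,-1,1,-1);return rect(c,np.argwhere(F)[:,::-1],z)
def axis(W,long=True):
    m=W.mean(0);e,v=np.linalg.eigh(np.cov((W-m).T));return m,v[:,1 if long else 0],np.sqrt(12*e)
E
python3 - <<'E'
from m import *
c=snap('top');d=snap('scene')
p1,p2=(334.7,234.5),(323.2,261.1)
hsv=cv2.cvtColor(c['pixels'],cv2.COLOR_RGB2HSV)
P=[]
for p in(p1,p2):
    x,y=map(int,p);w=hsv[y-8:y+9,x-8:x+9].astype(int);m=(w[...,2]>60)&(w[...,1]>80);q=np.argwhere(m)
    ce=q.mean(0)[::-1]+[x-8,y-8];P.append(onz(c,*ce,.028));print(ce,m.sum(),P[-1].round(4))
for z in(.025,.028): print([onz(d,*p,z).round(4) for p in((292.6,251),(306.4,279.6))])
print('sep',np.linalg.norm(P[0]-P[1]),'mid',(P[0]+P[1])/2)
v=(P[0]-P[1]);print('x-dir from posts',np.degrees(np.arctan2(v[0],-v[1]))+0,  'yline',v)
for nm,n,s,z in(('bar',(293,232),(347,251),.022),('brk',(372,266),(239,286),.022),('lookalike',(332,309),(242,226),.022),('box',(226,230),(403,195),.055)):
    for cam,q in((c,n),(d,s)):
        r,W=grey(cam,q,z);m,a,L=axis(W);print(nm,m.round(1),'long axis deg',np.degrees(np.arctan2(a[1],a[0])).round(1)%180,L.round(1),'rect',np.round(r[0],1),np.round(r[1],1),round(r[2],1))
# toggle:
E
```

```text
[335.89333333 231.14666667] 75 [ 0.5829 -0.0216  0.028 ]
[321.1969697  263.10606061] 66 [0.4885 0.0197 0.028 ]
[array([0.4979, 0.0143, 0.025 ]), array([ 0.5762, -0.0177,  0.025 ])]
[array([0.4997, 0.0128, 0.028 ]), array([ 0.5779, -0.0191,  0.028 ])]
sep 0.10305355010276136 mid [ 0.53571016 -0.00091372  0.028     ]
x-dir from posts 66.37129142402497 yline [ 0.09441375 -0.0413047   0.        ]
bar [578.4 104.4] long axis deg 157.4 [ 22.8 111.4] rect [578.8 104.3] [ 22.8 111.4] 67.6
bar [581.2 102.6] long axis deg 157.5 [ 21.1 110.8] rect [580.1 103. ] [ 21.4 112. ] 67.8
brk [ 483.3 -128.4] long axis deg 58.5 [60.4 89.9] rect [ 483.5 -128.4] [91.  60.7] 58.2
brk [ 486.3 -129.8] long axis deg 58.3 [57.9 86.2] rect [ 485.9 -129.3] [86.3 58.4] 58.1
lookalike [356.5 -15.7] long axis deg 60.9 [60.5 90.3] rect [356.7 -15.7] [90.6 60.7] 60.7
lookalike [359.5 -17.2] long axis deg 60.4 [57.7 86.2] rect [359.3 -16.8] [86.9 57.8] 60.5
box [575.2 295.8] long axis deg 23.400000000000006 [ 87.6 107.3] rect [575.4 295.7] [107.8  88.1] 24.2
box [576.6 296.1] long axis deg 24.30000000000001 [ 86.9 107.1] rect [573.5 302.4] [106.8  99.9] 22.6
```

Both views agree to within 3 mm: bar 111×22 mm, bracket 90×60 mm, jig x at 67.4°, jig origin about (536,-2). In the jig frame the bracket is at x≈-137, y≈-1.5, turned -9°.

```bash
cat > go.py <<'E'
import sys;from h import *
J=np.array([.5361,-.0018]);A=np.radians(67.4);X=np.array([np.cos(A),np.sin(A)]);Y=np.array([-X[1],X[0]])
def jig(w): w=np.array(w)[:2]-J;return np.array([w@X,w@Y])
def wor(x,y): return J+x*X+y*Y
def shift(pos,target,yaw):
    R=Ro.from_euler('xyz',[np.pi,0,yaw]).as_matrix();return (R.T@(np.array(target)-pos)/.06).round(3)
E
python3 - <<'E'
from go import *
o=robot.observe();p=o['tool_pos'];y=o['tool_rot'][2]
print(shift(p,[.5,.2,.243],y),shift(p,[*wor(-.215,0),.12],y),'spin',y-A,wor(-.215,0))
E
```

```text
[-6.663 -2.734  0.009] [-8.247 -9.261  2.059] spin 1.6114526795868924 [ 0.45347651 -0.2002902 ]
```

>>> step_arm --motion '[[[-6.66,-2.73,0],0],[[-6.66,-2.73,0],0.1],[[-6.66,-2.73,0],0.3],[[-6.66,-2.73,0],0.5],[[-6.66,-2.73,0],0.7],[[-6.66,-2.73,0],0.9],[[-8.25,-9.26,0],1.1],[[-8.25,-9.26,0],1.3],[[-8.25,-9.26,0],1.5],[[-8.25,-9.26,0],1.61]]' --hand 222 --squeeze 10

```text
time: 1.55
tool_pos: [0.4553, -0.0131, 0.2439]
tool_rot: [3.141, -0.0, 1.182]
contact_force: [1.2, 0.2, 0.4]
opening: 0.0119
grip_force: 0.0
```

Run:
```python
from go import *
o=robot.observe();p=o['tool_pos'];y=o['tool_rot'][2]
print(p,y,o['opening'],shift(p,[*wor(-.215,0),.10],y),shift(p,[*wor(-.215,0),.024],y),'spin',y-A)
```

```text
[ 0.45534524 -0.01305025  0.24388145] 1.1817361048788326 0.011887965128940133 [-2.899  1.155  2.398] [-2.899  1.155  3.665] spin 0.00538418903465443
```

>>> step_arm --motion '[[[-2.9,1.15,0],0],[[-2.9,1.15,0],0],[[-2.9,1.15,0],0],[[-2.9,1.15,0.5],0],[[-2.9,1.15,2.4],0],[[-2.9,1.15,2.4],0],[[-2.9,1.15,2.4],0],[[-2.9,1.15,2.4],0]]'

```text
time: 2.55
tool_pos: [0.4557, -0.1989, 0.1014]
tool_rot: [3.139, 0.0, 1.188]
contact_force: [0.7, -0.2, 0.4]
opening: 0.0117
grip_force: 0.0
```

Run:
```python
from go import *
o=robot.observe();p=o['tool_pos'];y=o['tool_rot'][2]
print(p,y,jig(p),shift(p,[*wor(-.215,0),.024],y),'spin',y-A)
```

```text
[ 0.45566814 -0.19885778  0.10136537] 1.187891415712626 [-0.21283535 -0.00147287] [-0.036 -0.025  1.289] spin 0.011539499868447711
```

>>> step_arm --motion '[[[-0.03,-0.02,0.6],0.012],[[-0.03,-0.02,1.27],0.012],[[-0.03,-0.02,1.27],0.012],[[0.12,-0.02,1.27],0.012],[[0.2,-0.02,1.27],0.012],[[0.28,-0.02,1.27],0.012],[[0.36,-0.02,1.27],0.012],[[0.44,-0.02,1.27],0.012],[[0.52,-0.02,1.27],0.012],[[0.6,-0.02,1.27],0.012]]'

```text
time: 3.8
tool_pos: [0.467, -0.1642, 0.0235]
tool_rot: [-3.142, -0.0, 1.176]
contact_force: [0.6, -1.7, 1.5]
opening: 0.012
grip_force: 0.8
```

```bash
cat > st.py <<'E'
from m import *;from go import *
c=show('top',(270,190,430,310),5,sys.argv[1])
o=robot.observe();p=o['tool_pos'];print('tcp jig',jig(p).round(4),p[2].round(4),'yaw err',round(o['tool_rot'][2]-A,4),o['contact_force'].round(1))
hsv=cv2.cvtColor(c['pixels'],cv2.COLOR_RGB2HSV)
q=proj(c,[*wor(*map(float,sys.argv[2:4])),.022]);r,W=grey(c,q,.022);m,a,L=axis(W);off=np.array([1.4,-.8])
print('brk jig',(jig((m+off)/1e3)*1e3).round(1),'rect',(jig((np.array(r[0])+off)/1e3)*1e3).round(1),np.round(r[1],1),'ang',(np.degrees(np.arctan2(a[1],a[0]))%180-67.4).round(1),L.round(1),round(r[2],1))
E
python3 st.py s1.png -.12 0
```

```text
tcp jig [-0.1759  0.0015] 0.0234 yaw err -0.0004 [0.3 0.1 1.1]
brk jig [-107.4    5.5] rect [-110.2    4.3] [71.5 60.8] ang -23.4 [58.7 67.7] 66.2
```

View pics/s1.png

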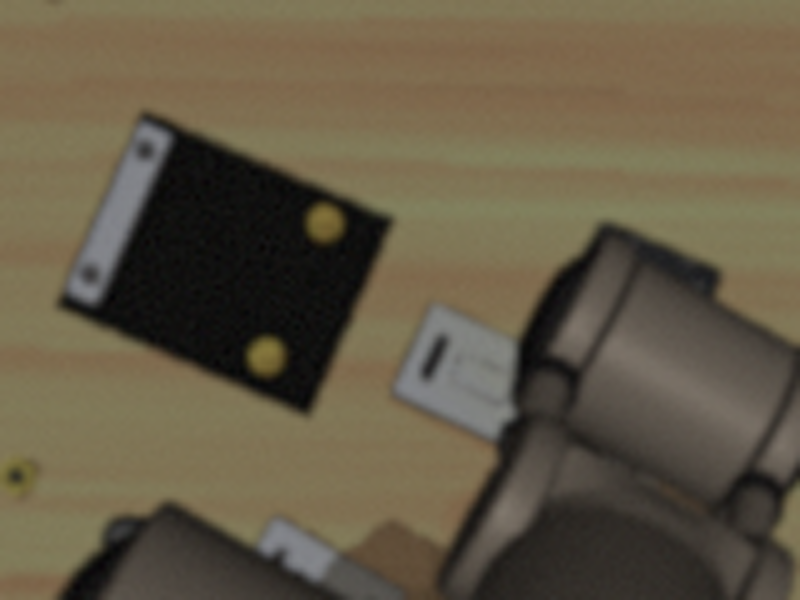

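The arm hides the bracket's tail. Its front sits at about y=+4 mm and is nearly square. I'll lift away and measure in both views.

>>> step_arm --motion '[[[-0.3,0,0],0],[[-0.3,0,-1.0],0],[[-0.3,0,-2.2],0.1],[[-1.8,0,-2.2],0.3],[[-3,0,-2.2],0.5],[[-3,0,-2.2],0.7],[[-3,0,-2.2],0.9],[[-3,0,-2.2],1.1],[[-3,0,-2.2],1.3],[[-3,0,-2.2],1.5]]' --hand 140

```text
time: 5.1
tool_pos: [0.3966, -0.3313, 0.1552]
tool_rot: [-3.141, 0.001, -0.244]
contact_force: [-0.1, 0.5, -0.1]
opening: 0.0413
grip_force: 0.0
```

```bash
cat > st2.py <<'E'
from m import *;from go import *
o=robot.observe();p=o['tool_pos'];print('tcp',p.round(4),'jig',jig(p).round(4),'yaw-A',round(o['tool_rot'][2]-A,4),o['contact_force'].round(1),'open',o['opening'])
def look(x,y=0):
  for n,off in(('top',[1.4,-.8]),('scene',[-1.4,.8])):
    c=snap(n,n+'_last.png');q=proj(c,[*wor(x,y),.022]);r,W=grey(c,q,.022);m,a,L=axis(W)
    print(n,'brk jig',(jig((m+off)/1e3)*1e3).round(1),'rect',(jig((np.array(r[0])+off)/1e3)*1e3).round(1),np.round(r[1],1),'ang',(np.degrees(np.arctan2(a[1],a[0]))%180-67.4).round(1),L.round(1),round(r[2],1))
if __name__=='__main__': look(float(sys.argv[1]))
E
python3 st2.py -.121
```

```text
tcp [ 0.3966 -0.3313  0.1552] jig [-0.3578  0.0022] yaw-A -1.4201 [-0.1  0.5 -0.1] open 0.04130382071444507
top brk jig [-119.5    4.9] rect [-119.4    4.9] [90.4 60.8] ang 0.0 [60.6 90. ] 66.2
scene brk jig [-119.7    4.3] rect [-119.5    4.8] [87.2 58.5] ang -0.8 [58.2 86.9] 66.0
```

Run:
```python
from go import *
o=robot.observe();p=o['tool_pos'];y=o['tool_rot'][2]
for t in((-.12,.065,.155),(-.12,.065,.024)): print(shift(p,[*wor(*t[:2]),t[2]],y),'spin',y-(A-np.pi/2))
```

```text
[-4.230e-01 -4.076e+00  4.000e-03] spin 0.15553691222530852
[-0.423 -4.076  2.187] spin 0.15553691222530852
```

>>> step_arm --motion '[[[-0.42,-4.08,0],0.155],[[-0.42,-4.08,0],0.155],[[-0.42,-4.08,0],0.155],[[-0.42,-4.08,0],0.155],[[-0.42,-4.08,0],0.155],[[-0.42,-4.08,0],0.155],[[-0.42,-4.08,1],0.155],[[-0.42,-4.08,1.6],0.155],[[-0.42,-4.08,1.6],0.155],[[-0.42,-4.08,1.6],0.155]]'

```text
time: 6.45
tool_pos: [0.4313, -0.088, 0.0605]
tool_rot: [-3.142, -0.002, -0.393]
contact_force: [-0.5, 0.5, -0.3]
opening: 0.0414
grip_force: 0.0
```

```bash
cat > sh.py <<'E'
from go import *
o=robot.observe();p=o['tool_pos'];y=o['tool_rot'][2];print(jig(p).round(4),p[2].round(4),o['contact_force'].round(1))
a=list(map(float,sys.argv[1:]));print(shift(p,[*wor(*a[:2]),a[2]],y),'spin',y-A-a[3])
E
python3 sh.py -.12 .05 .024 -1.5708
```

```text
[-0.1199  0.0636] 0.0605 [-0.5  0.5 -0.3]
[0.227 0.002 0.608] spin 0.001729539748731579
```

>>> step_arm --motion '[[[0,0,0.3],0],[[0,0,0.6],0],[[0,0,0.6],0],[[0.1,0,0.6],0],[[0.2,0,0.6],0],[[0.27,0,0.6],0],[[0.33,0,0.6],0],[[0.38,0,0.6],0],[[0.38,0,0.6],0]]'

```text
time: 7.58
tool_pos: [0.4519, -0.0955, 0.0234]
tool_rot: [-3.141, -0.0, -0.392]
contact_force: [-0.2, 0.8, -0.4]
opening: 0.0416
grip_force: 0.1
```

>>> step_arm --motion '[[[-0.3,0,0],0],[[-0.6,0,-0.6],0],[[-0.6,1,-1.7],-0.1],[[-0.6,2.5,-1.7],-0.28],[[0,4.1,-1.7],-0.46],[[0.6,4.1,-1.7],-0.64],[[0.6,4.1,-1.7],-0.82],[[0.6,4.1,-1.7],-1.0],[[0.6,4.1,-1.7],-1.18],[[0.6,4.1,-1.7],-1.36]]' --hand 222

```text
time: 8.82
tool_pos: [0.391, -0.3368, 0.1253]
tool_rot: [3.141, -0.0, 0.965]
contact_force: [-0.2, 0.2, 0.4]
opening: 0.0117
grip_force: 0.0
```

```bash
python3 st2.py -.121; python3 sh.py -.215 0 .06 0
```

```text
tcp [ 0.391  -0.3368  0.1253] jig [-0.365   0.0052] yaw-A -0.2113 [-0.2  0.2  0.4] open 0.011691338776566014
top brk jig [-119.    -0.8] rect [-118.9   -0.9] [91.  60.5] ang 0.8 [60.6 90.6] 67.8
scene brk jig [-119.2   -1.4] rect [-119.1   -0.8] [87.5 58.6] ang 0.1 [58.4 87. ] 67.7
[-0.3649  0.0052] 0.1254 [-0.5  0.2  0.4]
[ 2.459 -0.45   1.09 ] spin -0.21583957805568432
```

>>> step_arm --motion '[[[2.46,-0.45,0],-0.1],[[2.46,-0.45,0],-0.216],[[2.46,-0.45,0],-0.216],[[2.46,-0.45,1.0],-0.216],[[2.46,-0.45,1.0],-0.216],[[2.46,-0.45,1.0],-0.216]]'

```text
time: 9.68
tool_pos: [0.4542, -0.2008, 0.0667]
tool_rot: [3.141, 0.0, 1.173]
contact_force: [0.1, -0.7, 1.3]
opening: 0.0117
grip_force: 0.0
```

```bash
python3 sh.py -.215 -.0005 .024 0
```

```text
[-0.2152 -0.0008] 0.0667 [ 0.1 -0.7  1.3]
[ 0.003 -0.005  0.711] spin -0.0033412662665157633
```

>>> step_arm --motion '[[[0,0,0.4],-0.003],[[0,0,0.71],-0.003],[[0.3,0,0.71],-0.003],[[0.6,0,0.71],-0.003],[[0.72,0,0.71],-0.003],[[0.84,0,0.71],-0.003],[[0.96,0,0.71],-0.003],[[1.08,0,0.71],-0.003],[[1.2,0,0.71],-0.003],[[1.32,0,0.71],-0.003]]'

```text
time: 10.92
tool_pos: [0.4843, -0.1267, 0.0228]
tool_rot: [-3.141, -0.0, 1.178]
contact_force: [0.4, -2.0, 1.8]
opening: 0.0119
grip_force: 1.0
```

```bash
python3 st2.py -.1; python3 sh.py -.135 0 .024 0
```

```text
tcp [ 0.4843 -0.1267  0.0228] jig [-0.1352 -0.0002] yaw-A 0.0017 [ 0.4 -2.   1.8] open 0.011853522890915801
top brk jig [-61.2   1.6] rect [-64.5  -0.3] [60.5 60.9] ang -57.9 [52.1 63.3] 67.7
scene brk jig [-60.1   0.4] rect [-62.   1.] [58.7 60. ] ang 107.4 [53.6 58.8] 67.7
[-0.1348  0.    ] 0.0228 [ 0.  -0.5  0.4]
[-0.004  0.    -0.021] spin 0.002388384103663377
```

View pics/scene_last.png

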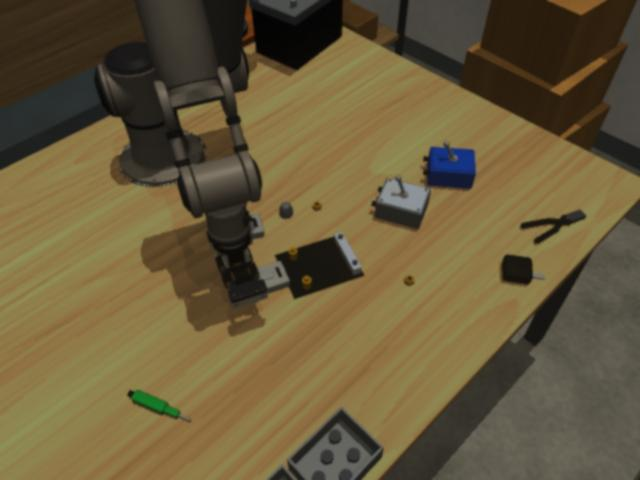

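The scene view shows the bracket nose at (275,275), lined up between the posts at (293,251) and (307,281). It is square, with y within 1 mm, so I continue.

>>> step_arm --motion '[[[0.1,0,0],0],[[0.2,0,0],0],[[0.3,0,0],0],[[0.4,0,0],0],[[0.5,0,0],0],[[0.6,0,0],0],[[0.7,0,0],0],[[0.8,0,0],0],[[0.9,0,0],0],[[1.0,0,0],0]]'

```text
time: 12.28
tool_pos: [0.5073, -0.0713, 0.0229]
tool_rot: [3.142, -0.0, 1.178]
contact_force: [-0.9, -0.1, -0.2]
opening: 0.0121
grip_force: 0.5
```

```bash
python3 st2.py -.03; python3 sh.py -.02 0 .023 0
```

```text
tcp [ 0.5073 -0.0713  0.0229] jig [-0.0752 -0.0001] yaw-A 0.0019 [-0.9 -0.1 -0.2] open 0.01206214698121379
top brk jig [6.1 3.1] rect [8.8 2.8] [42.3 67.3] ang 108.2 [38.  62.4] 87.5
scene brk jig [2.2 2. ] rect [-0.3  1.6] [52.4 60.7] ang 100.5 [48.5 59.4] 67.8
[-0.0749 -0.0001] 0.023 [-0.2 -0.5 -0.1]
[ 0.916  0.    -0.001] spin 0.002457415702648902
```

>>> step_arm --motion '[[[0.1,0,0],0],[[0.2,0,0],0],[[0.3,0,0],0],[[0.4,0,0],0],[[0.5,0,0],0],[[0.6,0,0],0],[[0.7,0,0],0],[[0.8,0,0],0],[[0.9,0,0],0],[[1.0,0,0],0]]'

```text
time: 13.62
tool_pos: [0.5302, -0.0159, 0.023]
tool_rot: [3.142, -0.0, 1.178]
contact_force: [-1.0, -2.9, 2.1]
opening: 0.0119
grip_force: 1.0
```

>>> step_arm --motion '[[[0.05,0,0],0],[[0.1,0,0],0],[[0.14,0,0],0],[[0.18,0,0],0]]'

```text
time: 14.12
tool_pos: [0.5342, -0.0062, 0.0229]
tool_rot: [-3.142, -0.0, 1.178]
contact_force: [-0.6, -1.8, 1.3]
opening: 0.0119
grip_force: 1.1
```

>>> step_arm --motion '[[[0.03,0,0],0],[[0.06,0,0],0],[[0.08,0,0],0],[[0.08,0,0],0]]'

```text
time: 14.62
tool_pos: [0.5361, -0.0016, 0.0229]
tool_rot: [3.142, -0.0, 1.178]
contact_force: [0.2, -0.3, 0.2]
opening: 0.0121
grip_force: 0.3
```

```bash
python3 st2.py .059
```

```text
tcp [ 0.5361 -0.0016  0.0229] jig [0.0002 0.0001] yaw-A 0.0018 [ 0.2 -0.3  0.2] open 0.012076066169987874
top brk jig [ 74.8 -35.5] rect [ 75.6 -36.9] [20.6 71.9] ang 104.7 [19.7 69.5] 82.5
scene brk jig [96.7  0.7] rect [89.2  0.1] [ 71.3 113.6] ang 97.2 [66.3 89.2] 68.3
```

Advance until the force rises against the stop.

>>> step_arm --motion '[[[0.02,0,0],0],[[0.04,0,0],0],[[0.04,0,0],0]]'

```text
time: 15.1
tool_pos: [0.5369, 0.0006, 0.0228]
tool_rot: [-3.141, -0.0, 1.178]
contact_force: [-0.2, 0.0, -0.4]
opening: 0.0121
grip_force: 0.1
```

>>> step_arm --motion '[[[0.02,0,0],0],[[0.03,0,0],0],[[0.03,0,0],0]]'

```text
time: 15.48
tool_pos: [0.5372, 0.0013, 0.0228]
tool_rot: [-3.141, 0.001, 1.178]
contact_force: [-2.6, -4.9, 0.8]
opening: 0.012
grip_force: 3.0
```

>>> step_arm --motion '[[[0.02,0,0],0],[[0.03,0,0],0],[[0.03,0,0],0]]'

```text
time: 15.85
tool_pos: [0.5372, 0.0014, 0.0229]
tool_rot: [-3.14, 0.004, 1.179]
contact_force: [-4.2, -14.2, 2.8]
opening: 0.0118
grip_force: 7.5
```

The force rose to 15 N with no further travel, so the bracket is seated. I'll back off and check.

>>> step_arm --motion '[[[-0.3,0,0],0],[[-0.4,0,-0.8],0],[[-0.4,0,-2],0],[[-1.5,0,-2.5],0],[[-3,0,-2.5],0],[[-3.5,0,-2.5],0],[[-3.5,0,-2.5],0],[[-3.5,0,-2.5],0]]'

```text
time: 16.85
tool_pos: [0.4578, -0.1905, 0.1728]
tool_rot: [3.142, -0.001, 1.176]
contact_force: [0.0, -0.5, 0.5]
opening: 0.0119
grip_force: 0.0
```

```bash
python3 st2.py .059
python3 - <<'E'
from m import *
c=show('top',(190,180,400,335),3.8,'crop2.png')
d=show('scene',(270,150,470,300),4,'crop3.png')
E
```

```text
tcp [ 0.4578 -0.1905  0.1728] jig [-2.043e-01 -2.000e-04] yaw-A 0.0001 [ 0.  -0.5  0.5] open 0.011929524199489824
top brk jig [75.9  0. ] rect [69.5 -0.5] [112.1 111.7] ang -0.2 [ 80.8 117.2] 67.4
scene brk jig [75.4  0.6] rect [69.8 -0.1] [110.1 113.6] ang -2.1 [ 80.2 115.4] 68.1
```

View pics/crop2.png

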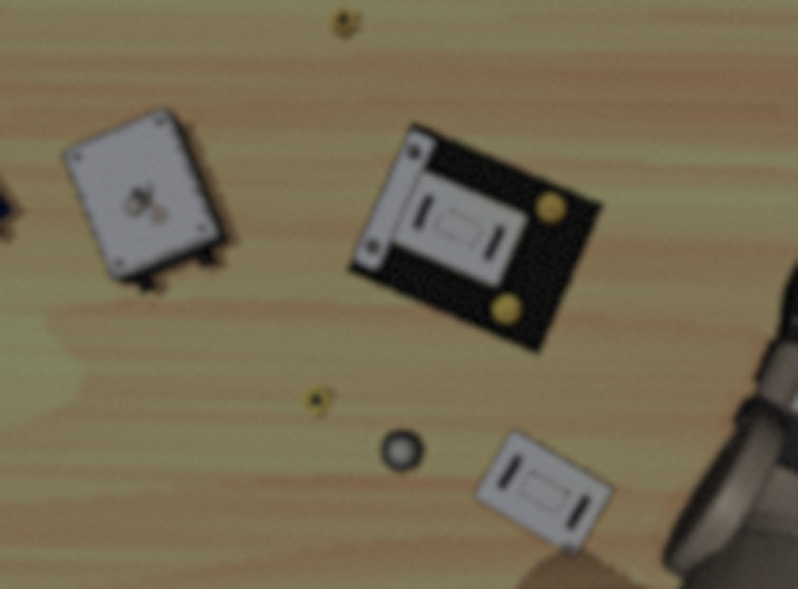

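View pics/crop3.png

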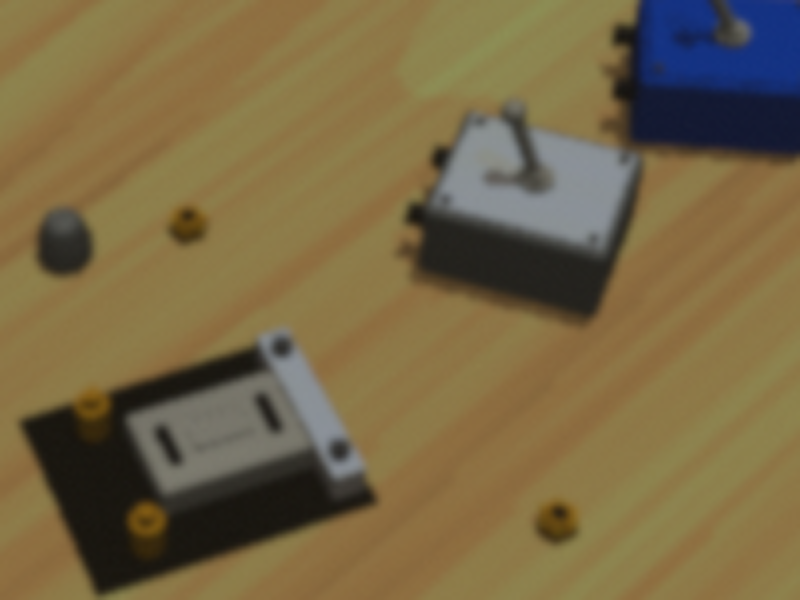

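The bracket is flush on the stop bar and clear of the posts, and nothing else has moved. The toggle tip is at scene (398.5,177), crop (514,108). Next I check which way it leans.

Run:
```python
from go import *
b=np.array([.5759,.2960]);a=np.radians(23.9);x=np.array([np.cos(a),np.sin(a)])
c=snap('top');d=snap('scene')
print('pivot',((proj(c,[*b,.06])-[190,180])*3.8).round(),((proj(d,[*b,.06])-[270,150])*4).round())
for s in(1,-1):
    t=[*(b+s*.023*x),.102];print(s,t,'crop2',((proj(c,t)-[190,180])*3.8).round(),'crop3',((proj(d,t)-[270,150])*4).round())
o1,d1=ray(c,190+135/3.8,180+203/3.8);o2,d2=ray(d,398.5,177)
k=np.linalg.lstsq(np.c_[d1,-d2],o2-o1,rcond=None)[0];print('tri',o1+k[0]*d1,o2+k[1]*d2)
```

```text
pivot [136. 190.] [534. 174.]
1 [np.float64(0.596927840970388), np.float64(0.3053182564959368), 0.102] crop2 [113. 154.] crop3 [581. 132.]
-1 [np.float64(0.554872159029612), np.float64(0.28668174350406317), 0.102] crop2 [136. 211.] crop3 [502. 112.]
tri [0.56000342 0.28606254 0.10831922] [0.56166959 0.28793883 0.10891249]
```

Run:
```python
from go import *
o=robot.observe();p=o['tool_pos'];y=o['tool_rot'][2]
b=np.array([.5759,.2960]);a=.417;x=np.array([np.cos(a),np.sin(a)]);q=b-.065*x
print(q,shift(p,[*q,.173],y),'spin',y-a)
```

```text
[0.51646997 0.26967374] [ 7.440e+00 -2.017e+00 -4.000e-03] spin 0.763209408182709
```

>>> step_arm --motion '[[[7.44,-2.02,0],0.1],[[7.44,-2.02,0],0.25],[[7.44,-2.02,0],0.4],[[7.44,-2.02,0],0.55],[[7.44,-2.02,0],0.7],[[7.44,-2.02,0],0.763],[[7.44,-2.02,0],0.763],[[7.44,-2.02,0],0.763],[[7.44,-2.02,0],0.763],[[7.44,-2.02,0],0.763]]' --hand 255

```text
time: 18.4
tool_pos: [0.5163, 0.2683, 0.1727]
tool_rot: [3.141, 0.001, 0.416]
contact_force: [0.1, -1.1, 0.1]
opening: 0.0003
grip_force: 0.0
```

Run:
```python
from go import *
o=robot.observe();p=o['tool_pos'];y=o['tool_rot'][2]
b=np.array([.5759,.2960]);a=.417;x=np.array([np.cos(a),np.sin(a)]);q=b-.065*x
print(p,o['opening'],shift(p,[*q,.105],y),shift(p,[*(b-.001*x),.105],y),'spin',y-a)
```

```text
[0.51632152 0.26832064 0.17265226] 0.00031808265575320577 [ 0.011 -0.02   1.128] [ 1.078 -0.021  1.128] spin -0.0009439982320730844
```

>>> step_arm --motion '[[[0,-0.02,0.6],0],[[0,-0.02,1.13],0],[[0,-0.02,1.13],0],[[0.2,-0.02,1.13],0],[[0.35,-0.02,1.13],0],[[0.5,-0.02,1.13],0],[[0.65,-0.02,1.13],0],[[0.8,-0.02,1.13],0],[[0.92,-0.02,1.13],0],[[1.0,-0.02,1.13],0]]'

```text
time: 19.65
tool_pos: [0.5713, 0.2939, 0.1047]
tool_rot: [-3.142, 0.001, 0.415]
contact_force: [-2.4, -0.2, -0.0]
opening: 0.0006
grip_force: 0.8
```

>>> step_arm --motion '[[[0.03,0,0],0],[[0.06,0,0],0],[[0.06,0,0],0]]'

```text
time: 20.02
tool_pos: [0.5745, 0.2953, 0.1051]
tool_rot: [-3.141, -0.0, 0.415]
contact_force: [-1.4, -0.5, -0.5]
opening: 0.0008
grip_force: 0.6
```

>>> step_arm --motion '[[[0.03,0,0],0],[[0.06,0,0],0],[[0.06,0,0],0]]'

```text
time: 20.4
tool_pos: [0.5771, 0.2965, 0.1051]
tool_rot: [-3.141, 0.002, 0.415]
contact_force: [-5.5, -1.8, 1.9]
opening: 0.0005
grip_force: 2.6
```

Force is rising near the expected end. One more nudge confirms the end stop.

>>> step_arm --motion '[[[0.02,0,0],0],[[0.04,0,0],0],[[0.04,0,0],0]]'

```text
time: 20.78
tool_pos: [0.5775, 0.2968, 0.1048]
tool_rot: [-3.141, 0.007, 0.416]
contact_force: [-11.2, -4.3, 5.1]
opening: 0.0008
grip_force: 5.8
```

>>> step_arm --motion '[[[-0.5,0,0],0],[[-1.0,0,0],0],[[-1.2,0,-1],0],[[-1.2,0,-2],0],[[-2.0,2,-2.2],0],[[-2.0,4,-2.2],0],[[-2.0,5,-2.2],0],[[-2.0,5,-2.2],0]]'

```text
time: 21.78
tool_pos: [0.5745, 0.0259, 0.2368]
tool_rot: [3.14, -0.003, 0.415]
contact_force: [0.9, 0.8, 0.1]
opening: 0.0004
grip_force: 0.0
```

Run:
```python
from m import *
show('scene',(210,150,450,310),3.3,'crop4.png');print(robot.observe()['tool_pos'])
```

```text
[0.57675025 0.01836599 0.23667973]
```

View pics/crop4.png

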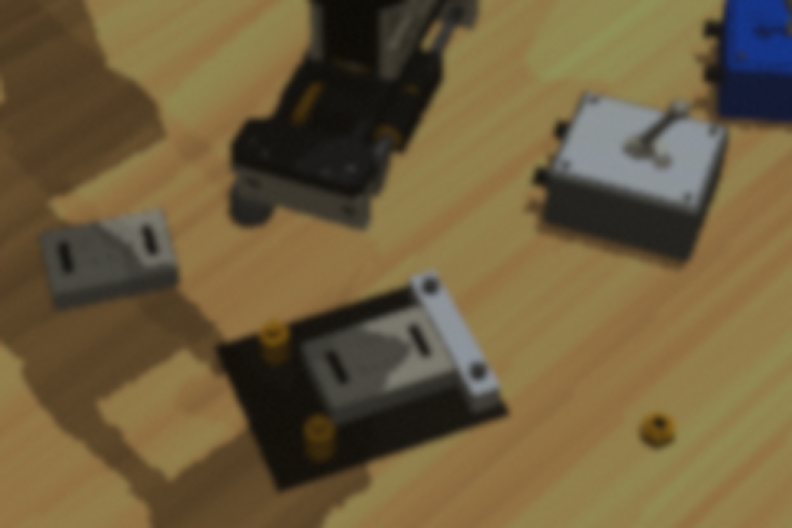

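The toggle tip is at crop (680,108), which is scene (416,183), exactly where the fully-on pose should be (415,183). The bracket is still flush on the bar at crop (455,340).

>>> step_arm --motion '[[[0,0,0],0],[[0,0,0],0]]'

```text
time: 22.08
tool_pos: [0.5733, 0.0287, 0.236]
tool_rot: [-3.142, -0.001, 0.416]
contact_force: [-0.7, 0.5, 0.5]
opening: 0.0005
grip_force: 0.0
```

```bash
python3 -c "
from cell import robot
print(robot.hand_in())"
```

```text
the job is handed in; nothing more can be done
None
```

I pushed the bracket through the gap until it sat square against the stop bar, then pushed the toggle fully over to on, and handed the job in at about 22 s; the hand-in gave no verdict.

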